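# Sweep the used test cassettes into the counter's waste bin

## Robot

A 6-joint arm with a two-finger parallel gripper is mounted at the origin on the work surface. World frame = base frame: x ahead of the robot, y to its left, z up, the work surface at z = 0. Lengths are in m, angles in rad, forces in N, time in s.
With the tool pointing down it reaches from about 0.3 to 0.775 m from the base axis. Payload 14.6 kg.
Tool frame: the origin (TCP) lies at the very end of the fingers, on their centre line; the grasp point (between the pads) lies ctrl.grasp_offset behind it (ctrl.grasp_offset is the distance from the TCP to the grasp point, in m); z points along the fingers, y is the direction in which the jaws open and shut (so a half turn about z gives the same grasp; the last joint's range is limited). The gripper opens to 94 mm and grips with 3 to 60 N. Pads are 16 mm wide; open, the fingers measure 119 mm over their backs; the gripper's body (75 mm by 177 mm) begins 78 mm behind the grasp point.
Start: joints at [-0.067, 0.3, 1.521, -0, 1.321, -0.067], TCP at [0.55, -0, 0.205] pointing down, gripper open.
Joint ranges: [-3.03, 3.03], [-0.79, 2.21], [0.23, 2.52], [-1.04, 4.18], [0, 3.07], [-2.55, 2.55]. Speed limits (rad/s): [2.22, 2.22, 2.57, 3.14, 3.14, 3.14].

## Interface

Orientations are given as [roll, pitch, yaw] about the fixed x, y, z axes, in that order (R = Rz(yaw) Ry(pitch) Rx(roll)).
In Python, from station import ctrl gives the robot as it stands. The module is installed in compiled form; this text tells all that it offers.
- The arm moves only by the tool carry_out, never from a script. Its argument "deltas" is a list of rows, each an object of numbers: "x", "y", "z": the shift along the tool's x, y, z in units of 0.02 m (1.0 is 0.02 m); "wx", "wy", "wz": the turn, a rotation vector about the tool's x, y, z in units of 0.08 rad (1.0 is 0.08 rad); "jaw": the opening in per cent of the stroke, from 0 (shut) to 100 (fully open). A call has 1 to 12 rows; each row shifts and turns the commanded pose from where the row before left it, along the tool's axes as they then stand; what a row does not reach is not made up. A row lasts 1/12 s, in which the tool goes at most 41.7 mm and 7.16 degrees, less where a joint would pass 70% of its speed; a pose out of reach is approached as far as the arm can. A call with a number of a shift or a turn outside -1 to 1 is refused whole. A call with a gripper value outside its range is refused whole. The fingers move at their own pace and stop on an object; "squeeze" is the grip in N (left out, the last holds). Time passes only in rows, so rows that do not move let the fingers close. It gives the time, the measured TCP pose, the force and the opening at its end, in the units of the state.
- ctrl.get_obs(): the state, without advancing time (a new reading comes with each control period).
- ctrl.camera(name): name is "scene" or "side" or "wrist"; returns the picture (420x560x3 uint8, blue, green, red); there is no depth.
- ctrl.camera_params(name): a dict with "mtx" (3x3 intrinsics, pixels), "origin" and "attitude" of the camera in the world. Camera axes: x right, y down, z forward; pixel columns grow to the right and rows downward; lengths in m; the calibration is good to about 2 mm. The wrist camera is an equidistant fisheye: a pixel r from the principal point sees the ray r / f radians off the axis. A picture is of the moment at which its call begins: read the wrist's pose just before it. camera_params takes no time and is no camera call; for the wrist camera it gives the pose at the moment of the call.
- ctrl.hand_in(): hands the job in, once; it reports no verdict.
Trained networks look in the newest picture that a camera, given by its name, has taken for a name from the list of things; names that differ only in an ending like _2 or _b are one class to them, and where a whole thing is asked for, a point or a joint stands for the part that bears it (a point fixed in the world has none). Each returns a list of dicts, best first, with "conf" (0 to 1); they miss things now and then, are a little off and sometimes report something else, mostly with a low value. They report only what shows in the picture. A call takes as long as a camera call.
- ctrl.boxes_of(camera, label): "rect" ([left, top, right, bottom] in pixels, round what is visible of it).
- ctrl.mark_of(camera, label): "position" ([row, column] in pixels: a listed point, or the origin of a listed thing).
The state is a dict: "time_s": time; "qpos": joint angles; "joint_vel": joint speeds; "tau": joint torques, N m; "ee_pos": TCP position; "eef_rot": TCP orientation; "force": force on the tool from outside, world axes, zero at the start; "moment": the same for the moment, N m; "grip_width": finger opening in m.
Only numpy, scipy, OpenCV 4.12 (cv2) and the standard library are available. Lean on these libraries where they do the work, as an engineer would, in place of code of your own. Each camera call takes 0.05 s, during which the arm holds its last target.

## Task

The rapid tests have been read: clear the bench by sweeping all four used test cassettes with the fingers across the counter and into the waste bin that is let into it. Only push them along the counter: do not pinch, press down on or lift them. Leave the dropper bottle, the vial, the timer and the tube rack standing where they are.

Things in the scene. Friction and masses are not known exactly. Their poses are not given: they have to be found in the camera images.
- cassette_1: used flat white rapid-test cassette, a plastic slab 70 x 24 x 7 mm (10 to 16 g, slides easily, does not roll), lying face up on the counter at any yaw; origin at the centre of its underside, x along its length, z up. The four are identical; each lies 50 to 180 mm (centre to edge) outside the bin opening's left (+y) or right (-y) edge, none on the robot's side or the far side
- cassette_2: another used test cassette, same as cassette_1
- cassette_3: another used test cassette, same as cassette_1
- cassette_4: another used test cassette, same as cassette_1
- waste_bin (a point): centre of the opening of the waste bin that is let into the counter, at the level of the counter's top (z = 0): a rectangular hole 180 mm along x by 200 mm along y (square to the world axes), edged by a 15 mm wide steel trim that is flush with the counter, with straight dark plastic walls and a flat floor 160 mm below the counter. Counter and trim are flat, with no lip anywhere; the bin is at a different place each time
- dropper: small white dropper bottle with a tapered blue cap, 27 mm in diameter, 62 mm tall, 20 g, standing loose on the counter to one side of the waste bin, among the cassettes; origin at the centre of its underside. Bystander
- vial: small amber glass vial with a black screw cap, 25 mm in diameter, 44 mm tall, 22 g, standing loose on the counter to one side of the waste bin, among the cassettes; origin at the centre of its underside. Bystander
- timer: bench timer, a flat white box 62 x 70 x 18 mm lying loose beyond the waste bin, to the left (+y) of the tube rack; origin at the centre of its underside. Bystander
- rack: white test-tube rack 76 x 220 mm, 60 mm high (98 mm to the tops of the capped tubes in it), standing loose on the far side of the waste bin, its long side along y; origin at the centre of its underside. Bystander

How it is judged:
By the outcome, as a careful person would: the job done as asked, in the order asked, and still so for the second after the job is handed in, with the robot touching nothing.
It also fails if it takes over 67 s, if anything falls off the work surface, if the arm or the gripper's body presses on something with over 40 N, if the wrist force passes 120 N, or if a joint passes its speed limit or range.

## Working session

There is one attempt and no reset: what is moved stays moved. The work goes in short steps, Python scripts to look and compute and a tool call to move; the robot and the scene stay as the last step left them, time stands still between calls to the robot, and variables do not carry over. Pictures are saved under pics/ and viewed, and the job is handed in when it is done.

Besides the shell and the picture viewer there is one more tool, called after ">>>" in YAML: its name, and indented under it one key for each argument. carry_out: Moves the arm, as the interface text tells. Its arguments: {"type":"object","properties":{"deltas":{"type":"array"},"squeeze":{"type":"number"}},"required":["deltas"]}

```bash
mkdir -p pics; python3 - <<'E'
from station import ctrl
import cv2
for n in ["scene","side","wrist"]:
    p=ctrl.camera_params(n); im=ctrl.camera(n); cv2.imwrite(f"pics/a_{n}.png",im)
    print(n,p)
print(ctrl.get_obs(), ctrl.grasp_offset)
E
```

```text
scene {'mtx': array([[526.425593  ,   0.        , 271.6316179 ],
       [  0.        , 526.425593  , 210.18405028],
       [  0.        ,   0.        ,   1.        ]]), 'origin': array([ 1.35001318, -0.09800678,  0.82639707]), 'attitude': array([-2.36057233,  0.0167654 ,  1.37665825])}
side {'mtx': array([[434.06742866,   0.        , 275.54371004],
       [  0.        , 434.06742866, 200.57982457],
       [  0.        ,   0.        ,   1.        ]]), 'origin': array([ 0.14964357, -0.43888556,  0.61554683]), 'attitude': array([-2.29123488, -0.01745635, -0.74083515])}
wrist {'mtx': array([[325.1922621 ,   0.        , 278.59682554],
       [  0.        , 325.1922621 , 209.50398086],
       [  0.        ,   0.        ,   1.        ]]), 'origin': array([0.55019344, 0.06821862, 0.38330473]), 'attitude': array([ 2.90524998e+00,  1.44670089e-03, -1.02061545e-03])}
{'time_s': 0.15, 'qpos': array([-6.66047855e-02,  3.00347181e-01,  1.52141799e+00,  1.44281830e-06,
        1.32069912e+00, -6.66077498e-02]), 'joint_vel': array([-0.00088078, -0.00038268, -0.00140494, -0.00025561, -0.00048457,
       -0.00134476]), 'tau': array([-2.50185103e-04, -5.31960297e+01, -3.52822959e+01,  7.07691838e-02,
        2.35654798e-02, -3.66386917e-05]), 'ee_pos': array([5.4980768e-01, 7.6421238e-06, 2.0502330e-01]), 'eef_rot': array([-3.14072304e+00, -5.94095194e-05,  1.57079891e+00]), 'force': array([-0.23546575, -0.60433301,  0.92465685]), 'moment': array([-0.00775633,  0.02217199, -0.01335732]), 'grip_width': 0.09391708300673361} 0.0188
```

View pics/a_scene.png

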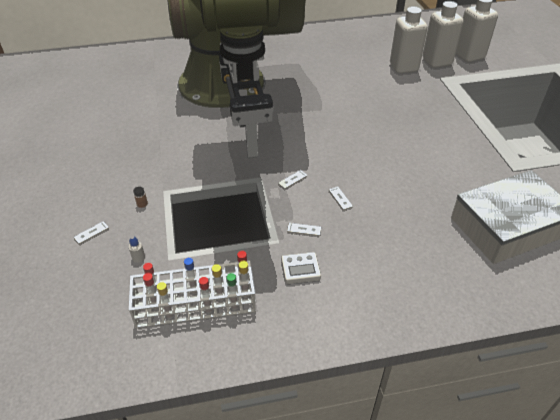

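View pics/a_side.png

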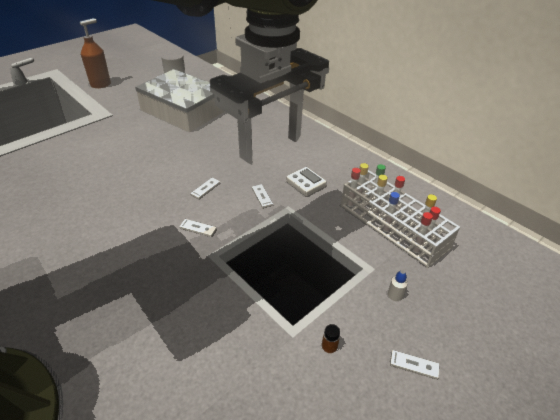

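View pics/a_wrist.png

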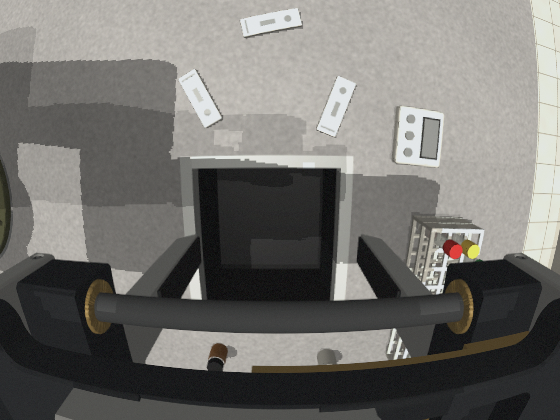

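```bash
cat > h.py <<'E'
from station import ctrl
import cv2, numpy as np
from scipy.spatial.transform import Rotation as R
def pose(p): return R.from_euler('xyz',p['attitude']).as_matrix(), np.array(p['origin'])
def to_px(p,P,fish=False):
    A,o=pose(p); c=(np.asarray(P,float)-o)@A; m=p['mtx']
    if fish:
        r=np.hypot(c[...,0],c[...,1])+1e-12; th=np.arctan2(r,c[...,2]); d=np.stack([c[...,0]/r*th,c[...,1]/r*th],-1)
    else: d=c[...,:2]/c[...,2:]
    return np.stack([d[...,0]*m[0,0]+m[0,2], d[...,1]*m[1,1]+m[1,2]],-1)
def to_w(p,uv,z,fish=False):
    A,o=pose(p); m=p['mtx']; uv=np.atleast_2d(uv).astype(float)
    d=np.stack([(uv[:,0]-m[0,2])/m[0,0],(uv[:,1]-m[1,2])/m[1,1]],-1)
    if fish:
        r=np.linalg.norm(d,axis=1)[:,None]; c=np.hstack([d/r*np.sin(r),np.cos(r)])
    else: c=np.hstack([d,np.ones((len(d),1))])
    w=c@A.T; return o+w*((z-o[2])/w[:,2])[:,None]
# top view: 1 px = 1 mm*; x range .25-.95 up, y .45..-.35 -> left to right
X0,X1,Y0,Y1=.25,.90,-.40,.40
def top(im,p,z,fish=False):
    xs=np.arange(X1,X0,-.001); ys=np.arange(Y1,Y0,-.001)
    g=np.stack([np.repeat(xs[:,None],len(ys),1),np.repeat(ys[None],len(xs),0),np.full((len(xs),len(ys)),z)],-1)
    uv=to_px(p,g,fish).astype(np.float32)
    return cv2.remap(im,uv[...,0],uv[...,1],cv2.INTER_LINEAR)
def rects(t):
    hsv=cv2.cvtColor(t,cv2.COLOR_BGR2HSV); m=((hsv[...,2]>195)&(hsv[...,1]<50)).astype(np.uint8)
    m=cv2.morphologyEx(m,cv2.MORPH_CLOSE,np.ones((9,9)))
    out=[]
    for c in cv2.findContours(m,cv2.RETR_EXTERNAL,cv2.CHAIN_APPROX_NONE)[0]:
        if cv2.contourArea(c)<600: continue
        b=cv2.boxPoints(cv2.minAreaRect(c)); ct=b.mean(0); e=b[1]-b[0]; f=b[2]-b[1]
        L,W=(e,f) if np.hypot(*e)>np.hypot(*f) else (f,e)
        yaw=np.arctan2(-L[0],-L[1])%np.pi  # x=-row,y=-col
        out.append([X1-ct[1]/1000,Y1-ct[0]/1000,np.degrees(yaw),np.hypot(*L),np.hypot(*W)])
    return np.array(out)
E
python3 - <<'E'
from h import *
np.set_printoptions(precision=3,suppress=True)
for n in ["scene","side","wrist"]:
    p=ctrl.camera_params(n); im=cv2.imread(f"pics/a_{n}.png"); f=n=="wrist"
    t=top(im,p,.006,f); cv2.imwrite(f"pics/t_{n}.png",t[:,:]); print(n); print(rects(t))
    if f: ctrl.camera(n)
    for l in ["cassette_1","waste_bin","dropper","vial","timer","rack"]:
        print(l,[(to_w(p,d['position'][::-1],0,f)[0,:2],round(d['conf'],2)) for d in ctrl.mark_of(n,l) if d['conf']>.3])
E
```

```text
scene
[[  0.456   0.113 118.301  69.151  24.247]
 [  0.531  -0.343 119.427  69.388  24.03 ]
 [  0.54    0.204  11.889  69.786  23.434]
 [  0.617   0.102  68.499  69.837  24.444]
 [  0.54   -0.14    0.    208.     91.   ]
 [  0.712   0.072  86.055  69.146  61.337]
 [  0.709  -0.233 177.797  81.939  61.224]
 [  0.713  -0.146  87.337 142.427  82.306]
 [  0.724  -0.045 177.563  70.234  34.798]]
cassette_1 [(array([0.557, 0.201]), 0.74), (array([0.465, 0.111]), 0.73), (array([0.616, 0.104]), 0.73), (array([ 0.529, -0.34 ]), 0.67)]
waste_bin [(array([ 0.539, -0.072]), 0.97)]
dropper [(array([ 0.617, -0.246]), 0.74)]
vial [(array([ 0.452, -0.239]), 0.71)]
timer [(array([0.721, 0.07 ]), 0.59)]
rack [(array([ 0.757, -0.147]), 0.85)]
side
[[  0.457   0.112 118.393  68.332  23.752]
 [  0.533  -0.344 119.539  69.138  23.027]
 [  0.541   0.203  11.889  68.344  22.249]
 [  0.513  -0.147   0.    170.     86.   ]
 [  0.626  -0.145  90.     88.     14.   ]
 [  0.617   0.101  68.429  67.974  22.492]
 [  0.729   0.078  86.186  68.98   60.998]
 [  0.815  -0.128  87.818 214.473  83.083]]
cassette_1 [(arr
[... 408 characters left out ...]
), 0.61)]
wrist
[[  0.453   0.11  119.358  69.998  36.116]
 [  0.541   0.204  12.265  69.804  24.09 ]
 [  0.63   -0.118  90.     54.     15.   ]
 [  0.542   0.032   0.    194.     20.   ]
 [  0.617   0.101  68.749  69.693  23.404]
 [  0.724   0.069  86.055  70.35   62.679]
 [  0.768  -0.111  79.992  66.907  41.824]
 [  0.801  -0.055 156.801  94.409  34.271]]
cassette_1 [(array([0.537, 0.203]), 0.96), (array([0.617, 0.1  ]), 0.69), (array([0.456, 0.113]), 0.68)]
waste_bin [(array([ 0.541, -0.075]), 0.86)]
dropper [(array([ 0.614, -0.248]), 0.66)]
vial [(array([ 0.461, -0.237]), 0.86)]
timer [(array([0.722, 0.069]), 0.57)]
rack [(array([ 0.758, -0.145]), 0.81), (array([ 0.539, -0.075]), 0.69)]
```

View pics/t_side.png

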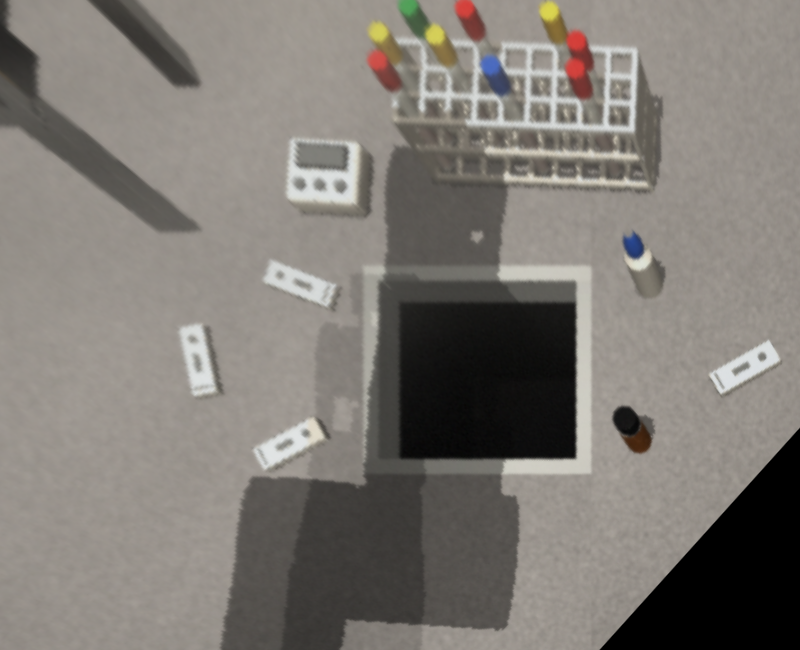

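View pics/t_scene.png

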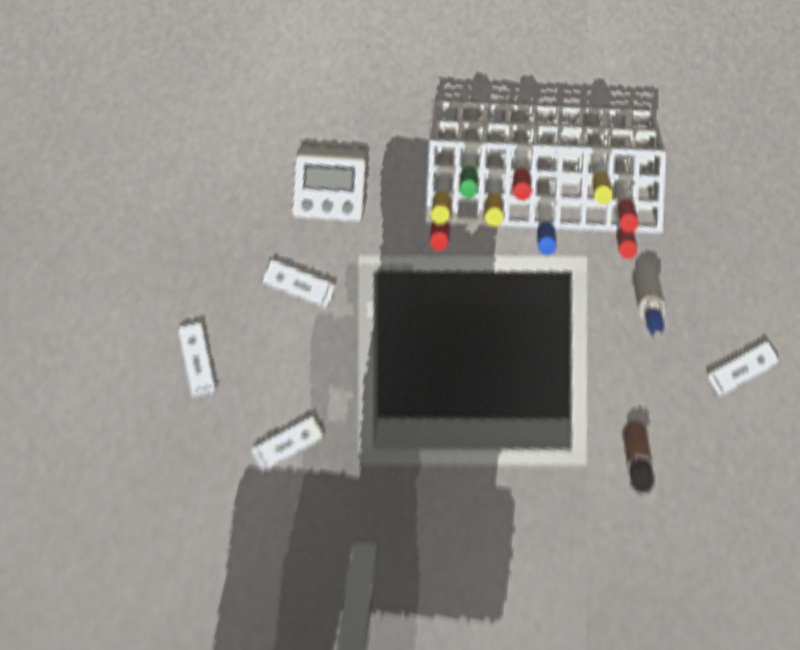

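>>> carry_out:
  deltas:
    - {"x":1,"y":-0.74,"z":0.6,"jaw":13}
    - {"x":1,"y":-0.74,"z":0.6,"jaw":13}
    - {"x":1,"y":-0.74,"z":0.6,"jaw":13}
    - {"x":1,"y":-0.74,"z":0.6,"jaw":13}
    - {"x":1,"y":-0.74,"z":0.6,"jaw":13}
    - {"x":1,"y":-0.74,"z":0.6,"jaw":13}
    - {"x":1,"y":-0.74,"z":0.6,"jaw":13}
    - {"x":1,"y":-0.74,"z":0.6,"jaw":13}
    - {"wz":-1}
    - {"wz":-1}
    - {"wz":-1}
    - {"wz":-1}
  squeeze: 20

```text
invalid input
```

>>> carry_out:
  deltas:
    - {"wz":-1,"z":0.5}
    - {"wz":-1,"z":0.5}
    - {"wz":-0.17,"z":0.5}
    - {"z":0.5}
    - {"z":0.5}
    - {"z":0.5}
    - {}
    - {}

```text
invalid input
```

>>> carry_out:
  deltas:
    - {"x":1,"y":-0.74,"z":0.6,"wx":0,"wy":0,"wz":0,"jaw":13}

```text
time_s: 1.18
ee_pos: [0.537, 0.0182, 0.1949]
eef_rot: [3.138, 0.001, 1.569]
force: [0.0, 0.6, 1.0]
grip_width: 0.0902
```

>>> carry_out:
  deltas:
    - {"x":1,"y":-0.74,"z":0.6,"wx":0,"wy":0,"wz":0,"jaw":13}
    - {"x":1,"y":-0.74,"z":0.6,"wx":0,"wy":0,"wz":0,"jaw":13}
    - {"x":1,"y":-0.74,"z":0.6,"wx":0,"wy":0,"wz":0,"jaw":13}
    - {"x":1,"y":-0.74,"z":0.6,"wx":0,"wy":0,"wz":0,"jaw":13}
    - {"x":1,"y":-0.74,"z":0.6,"wx":0,"wy":0,"wz":0,"jaw":13}
    - {"x":1,"y":-0.74,"z":0.6,"wx":0,"wy":0,"wz":0,"jaw":13}
    - {"x":1,"y":-0.74,"z":0.6,"wx":0,"wy":0,"wz":0,"jaw":13}
    - {"x":0,"y":0,"z":0,"wx":0,"wy":0,"wz":-1,"jaw":13}
    - {"x":0,"y":0,"z":0,"wx":0,"wy":0,"wz":-1,"jaw":13}
    - {"x":0,"y":0,"z":0,"wx":0,"wy":0,"wz":-1,"jaw":13}
    - {"x":0,"y":0,"z":0,"wx":0,"wy":0,"wz":-1,"jaw":13}
    - {"x":0,"y":0,"z":0,"wx":0,"wy":0,"wz":-1,"jaw":13}

```text
time_s: 2.18
ee_pos: [0.4316, 0.1601, 0.1095]
eef_rot: [3.141, 0.0, 1.975]
force: [0.5, 0.5, 0.9]
grip_width: 0.0131
```

>>> carry_out:
  deltas:
    - {"x":0,"y":0,"z":0.7,"wx":0,"wy":0,"wz":-1,"jaw":13}
    - {"x":0,"y":0,"z":0.7,"wx":0,"wy":0,"wz":-0.17,"jaw":13}
    - {"x":0,"y":0,"z":0.7,"wx":0,"wy":0,"wz":0,"jaw":13}
    - {"x":0,"y":0,"z":0.7,"wx":0,"wy":0,"wz":0,"jaw":13}
    - {"x":0,"y":0,"z":0,"wx":0,"wy":0,"wz":0,"jaw":13}
    - {"x":0,"y":0,"z":0,"wx":0,"wy":0,"wz":0,"jaw":13}

```text
time_s: 2.68
ee_pos: [0.4314, 0.1599, 0.0534]
eef_rot: [-3.141, -0.0, 2.064]
force: [-0.0, 0.6, -0.5]
grip_width: 0.012
```

>>> carry_out:
  deltas:
    - {"x":0,"y":0,"z":0.8,"wx":0,"wy":0,"wz":0,"jaw":13}
    - {"x":0,"y":0,"z":0.8,"wx":0,"wy":0,"wz":0,"jaw":13}
    - {"x":0,"y":0,"z":0.5,"wx":0,"wy":0,"wz":0,"jaw":13}
    - {"x":0,"y":0,"z":0.37,"wx":0,"wy":0,"wz":0,"jaw":13}
    - {"x":0,"y":0,"z":0,"wx":0,"wy":0,"wz":0,"jaw":13}
    - {"x":0,"y":0,"z":0,"wx":0,"wy":0,"wz":0,"jaw":13}

```text
time_s: 3.18
ee_pos: [0.4318, 0.1601, 0.0045]
eef_rot: [3.141, 0.0, 2.064]
force: [0.1, 0.3, 0.3]
grip_width: 0.0123
```

```bash
python3 - <<'E'
from h import *
n="wrist"; p=ctrl.camera_params(n); im=ctrl.camera(n); cv2.imwrite("pics/b.png",im); im=ctrl.camera("scene"); cv2.imwrite("pics/b2.png",im[120:300,140:420])
o=ctrl.get_obs(); print(o['ee_pos'],o['force'])
E
```

```text
[0.4320488  0.16013446 0.00481073] [-0.38014775  0.04299409 -0.76303903]
```

View pics/b.png

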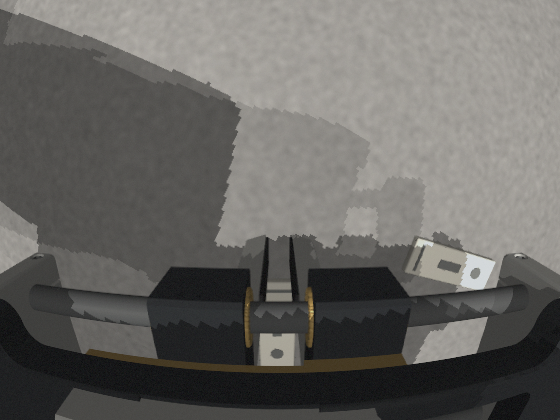

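View pics/b2.png

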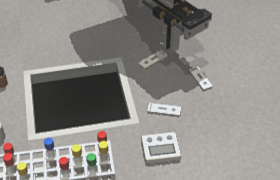

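>>> carry_out:
  deltas:
    - {"x":-0.3,"y":0,"z":0.03,"wx":0,"wy":0,"wz":0,"jaw":13}
    - {"x":-0.4,"y":0,"z":0,"wx":0,"wy":0,"wz":0,"jaw":13}
    - {"x":-0.4,"y":0,"z":0,"wx":0,"wy":0,"wz":0,"jaw":13}
    - {"x":-0.4,"y":0,"z":0,"wx":0,"wy":0,"wz":0,"jaw":13}
    - {"x":-0.4,"y":0,"z":0,"wx":0,"wy":0,"wz":0,"jaw":13}
    - {"x":-0.4,"y":0,"z":0,"wx":0,"wy":0,"wz":0,"jaw":13}
    - {"x":-0.4,"y":0,"z":0,"wx":0,"wy":0,"wz":0,"jaw":13}
    - {"x":-0.4,"y":0,"z":0,"wx":0,"wy":0,"wz":0,"jaw":13}
    - {"x":-0.4,"y":0,"z":0,"wx":0,"wy":0,"wz":0,"jaw":13}
    - {"x":-0.4,"y":0,"z":0,"wx":0,"wy":0,"wz":0,"jaw":13}

```text
time_s: 4.12
ee_pos: [0.4689, 0.0906, 0.0034]
eef_rot: [-3.142, -0.0, 2.064]
force: [-0.5, -0.1, -0.5]
grip_width: 0.0125
```

```bash
python3 - <<'E'
from h import *
im=ctrl.camera("scene"); p=ctrl.camera_params("scene"); np.set_printoptions(precision=3,suppress=True)
im2=ctrl.camera("side"); cv2.imwrite("pics/c.png",np.hstack([cv2.resize(im[120:300,140:420],None,fx=1.4,fy=1.4),cv2.resize(im2[120:300,120:400],None,fx=1.4,fy=1.4)]))
E
```

```text
(no output)
```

View pics/c.png

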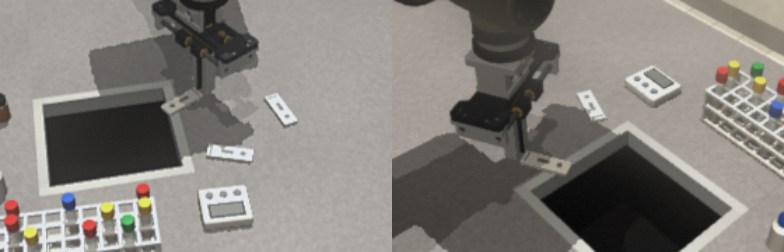

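Going straight: the cassette's leading end is already over the opening's edge. Continue.

>>> carry_out:
  deltas:
    - {"x":-0.4,"y":0,"z":0,"wx":0,"wy":0,"wz":0,"jaw":13}
    - {"x":-0.4,"y":0,"z":0,"wx":0,"wy":0,"wz":0,"jaw":13}
    - {"x":-0.4,"y":0,"z":0,"wx":0,"wy":0,"wz":0,"jaw":13}
    - {"x":-0.4,"y":0,"z":0,"wx":0,"wy":0,"wz":0,"jaw":13}
    - {"x":-0.4,"y":0,"z":0,"wx":0,"wy":0,"wz":0,"jaw":13}
    - {"x":-0.4,"y":0,"z":0,"wx":0,"wy":0,"wz":0,"jaw":13}
    - {"x":-0.4,"y":0,"z":0,"wx":0,"wy":0,"wz":0,"jaw":13}
    - {"x":-0.4,"y":0,"z":0,"wx":0,"wy":0,"wz":0,"jaw":13}
    - {"x":-0.4,"y":0,"z":0,"wx":0,"wy":0,"wz":0,"jaw":13}
    - {"x":-0.4,"y":0,"z":0,"wx":0,"wy":0,"wz":0,"jaw":13}
    - {"x":-0.4,"y":0,"z":0,"wx":0,"wy":0,"wz":0,"jaw":13}
    - {"x":-0.4,"y":0,"z":0,"wx":0,"wy":0,"wz":0,"jaw":13}

```text
time_s: 5.22
ee_pos: [0.5144, 0.0061, 0.0034]
eef_rot: [-3.142, -0.0, 2.064]
force: [0.7, 0.1, -0.9]
grip_width: 0.0121
```

```bash
python3 - <<'E'
from h import *
im=ctrl.camera("scene"); p=ctrl.camera_params("scene"); np.set_printoptions(precision=3,suppress=True)
im2=ctrl.camera("side"); cv2.imwrite("pics/d.png",np.hstack([cv2.resize(im[120:300,140:420],None,fx=1.4,fy=1.4),cv2.resize(im2[120:300,120:400],None,fx=1.4,fy=1.4)]))
print(rects(top(im,p,.006))[:,:]); print(ctrl.get_obs()['ee_pos'])
E
```

```text
[[  0.531  -0.343 119.745  69.335  24.435]
 [  0.54    0.204  12.095  69.843  23.677]
 [  0.616   0.102  68.749  69.849  24.75 ]
 [  0.54   -0.133   0.    208.    107.   ]
 [  0.712   0.072  86.309  69.211  61.421]
 [  0.709  -0.233 177.797  81.939  61.301]
 [  0.714  -0.122  87.489 190.098  82.5  ]]
[0.515 0.006 0.003]
```

View pics/d.png

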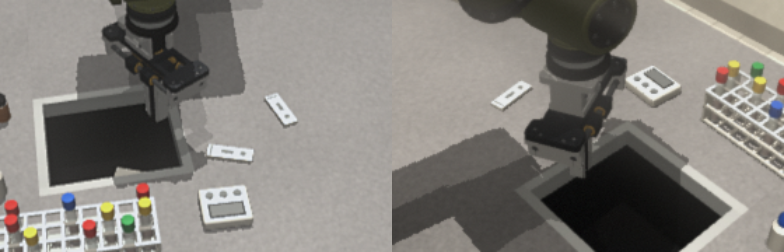

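>>> carry_out:
  deltas:
    - {"x":0,"y":0,"z":-0.7,"wx":0,"wy":0,"wz":1,"jaw":13}
    - {"x":0,"y":0,"z":-0.7,"wx":0,"wy":0,"wz":1,"jaw":13}
    - {"x":0,"y":0,"z":-0.7,"wx":0,"wy":0,"wz":1,"jaw":13}
    - {"x":0,"y":0,"z":-0.7,"wx":0,"wy":0,"wz":1,"jaw":13}
    - {"x":0,"y":0,"z":-0.7,"wx":0,"wy":0,"wz":1,"jaw":13}
    - {"x":0,"y":0,"z":0,"wx":0,"wy":0,"wz":1,"jaw":13}
    - {"x":0,"y":0,"z":0,"wx":0,"wy":0,"wz":1,"jaw":13}
    - {"x":0,"y":0,"z":0,"wx":0,"wy":0,"wz":1,"jaw":13}
    - {"x":0,"y":0,"z":0,"wx":0,"wy":0,"wz":1,"jaw":13}
    - {"x":0,"y":0,"z":0,"wx":0,"wy":0,"wz":1,"jaw":13}
    - {"x":0,"y":0,"z":0,"wx":0,"wy":0,"wz":0.84,"jaw":13}

```text
time_s: 6.23
ee_pos: [0.5139, 0.007, 0.0734]
eef_rot: [-3.141, 0.0, 1.193]
force: [-0.5, -0.2, 0.1]
grip_width: 0.0123
```

>>> carry_out:
  deltas:
    - {"x":0.9,"y":0.3,"z":0,"wx":0,"wy":0,"wz":0,"jaw":13}
    - {"x":0.9,"y":0.3,"z":0,"wx":0,"wy":0,"wz":0,"jaw":13}
    - {"x":0.9,"y":0.3,"z":0,"wx":0,"wy":0,"wz":0,"jaw":13}
    - {"x":0.9,"y":0.3,"z":0,"wx":0,"wy":0,"wz":0,"jaw":13}
    - {"x":0.9,"y":0.3,"z":0,"wx":0,"wy":0,"wz":0,"jaw":13}
    - {"x":0.9,"y":0.3,"z":0,"wx":0,"wy":0,"wz":0,"jaw":13}
    - {"x":0.9,"y":0.3,"z":0,"wx":0,"wy":0,"wz":0,"jaw":13}
    - {"x":0.9,"y":0.3,"z":0,"wx":0,"wy":0,"wz":0,"jaw":13}
    - {"x":0.9,"y":0.3,"z":0,"wx":0,"wy":0,"wz":0,"jaw":13}
    - {"x":0.8,"y":0.3,"z":0,"wx":0,"wy":0,"wz":0,"jaw":13}
    - {"x":0,"y":0,"z":0,"wx":0,"wy":0,"wz":0,"jaw":13}
    - {"x":0,"y":0,"z":0,"wx":0,"wy":0,"wz":0,"jaw":13}

```text
time_s: 7.23
ee_pos: [0.6346, 0.151, 0.0729]
eef_rot: [-3.141, 0.0, 1.198]
force: [-0.0, -0.2, -2.1]
grip_width: 0.0124
```

>>> carry_out:
  deltas:
    - {"x":0,"y":0,"z":0.9,"wx":0,"wy":0,"wz":0,"jaw":13}
    - {"x":0,"y":0,"z":0.9,"wx":0,"wy":0,"wz":0,"jaw":13}
    - {"x":0,"y":0,"z":0.9,"wx":0,"wy":0,"wz":0,"jaw":13}
    - {"x":0,"y":0,"z":0.5,"wx":0,"wy":0,"wz":0,"jaw":13}
    - {"x":0,"y":0,"z":0.26,"wx":0,"wy":0,"wz":0,"jaw":13}
    - {"x":0,"y":0,"z":0,"wx":0,"wy":0,"wz":0,"jaw":13}
    - {"x":0,"y":0,"z":0,"wx":0,"wy":0,"wz":0,"jaw":13}

```text
time_s: 7.82
ee_pos: [0.6351, 0.1504, 0.005]
eef_rot: [3.141, -0.0, 1.197]
force: [-0.5, -0.1, 0.8]
grip_width: 0.0127
```

>>> carry_out:
  deltas:
    - {"x":-0.3,"y":0,"z":0,"wx":0,"wy":0,"wz":0,"jaw":13}
    - {"x":-0.4,"y":0,"z":0,"wx":0,"wy":0,"wz":0,"jaw":13}
    - {"x":-0.4,"y":0,"z":0,"wx":0,"wy":0,"wz":0,"jaw":13}
    - {"x":-0.4,"y":0,"z":0,"wx":0,"wy":0,"wz":0,"jaw":13}
    - {"x":-0.4,"y":0,"z":0,"wx":0,"wy":0,"wz":0,"jaw":13}
    - {"x":-0.4,"y":0,"z":0,"wx":0,"wy":0,"wz":0,"jaw":13}
    - {"x":-0.4,"y":0,"z":0,"wx":0,"wy":0,"wz":0,"jaw":13}
    - {"x":-0.4,"y":0,"z":0,"wx":0,"wy":0,"wz":0,"jaw":13}
    - {"x":-0.4,"y":0,"z":0,"wx":0,"wy":0,"wz":0,"jaw":13}

```text
time_s: 8.57
ee_pos: [0.609, 0.0846, 0.0043]
eef_rot: [-3.142, -0.0, 1.197]
force: [0.6, -0.4, 0.1]
grip_width: 0.0123
```

```bash
python3 - <<'E'
from h import *
im=ctrl.camera("scene"); p=ctrl.camera_params("scene"); np.set_printoptions(precision=3,suppress=True)
im2=ctrl.camera("side"); cv2.imwrite("pics/e.png",np.hstack([cv2.resize(im[120:300,140:420],None,fx=1.4,fy=1.4),cv2.resize(im2[120:300,120:400],None,fx=1.4,fy=1.4)]))
print(ctrl.get_obs()['ee_pos'])
E
```

```text
[0.609 0.084 0.004]
```

View pics/e.png

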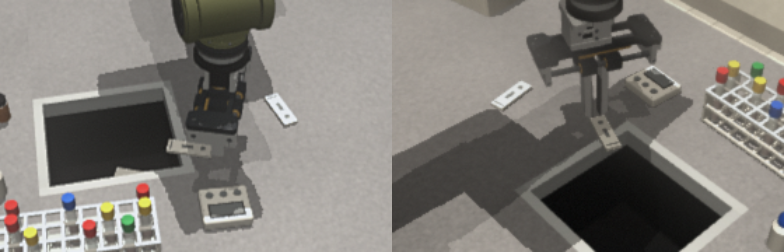

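>>> carry_out:
  deltas:
    - {"x":-0.4,"y":0,"z":0,"wx":0,"wy":0,"wz":0,"jaw":13}
    - {"x":-0.4,"y":0,"z":0,"wx":0,"wy":0,"wz":0,"jaw":13}
    - {"x":-0.4,"y":0,"z":0,"wx":0,"wy":0,"wz":0,"jaw":13}
    - {"x":-0.4,"y":0,"z":0,"wx":0,"wy":0,"wz":0,"jaw":13}
    - {"x":-0.4,"y":0,"z":0,"wx":0,"wy":0,"wz":0,"jaw":13}
    - {"x":-0.4,"y":0,"z":0,"wx":0,"wy":0,"wz":0,"jaw":13}
    - {"x":-0.4,"y":0,"z":0,"wx":0,"wy":0,"wz":0,"jaw":13}
    - {"x":-0.4,"y":0,"z":0,"wx":0,"wy":0,"wz":0,"jaw":13}
    - {"x":-0.4,"y":0,"z":0,"wx":0,"wy":0,"wz":0,"jaw":13}
    - {"x":-0.4,"y":0,"z":0,"wx":0,"wy":0,"wz":0,"jaw":13}
    - {"x":-0.4,"y":0,"z":0,"wx":0,"wy":0,"wz":0,"jaw":13}
    - {"x":-0.2,"y":0,"z":0,"wx":0,"wy":0,"wz":0,"jaw":13}

```text
time_s: 9.67
ee_pos: [0.5754, -0.0013, 0.0043]
eef_rot: [-3.142, 0.0, 1.197]
force: [0.1, -0.9, -0.6]
grip_width: 0.0121
```

```bash
python3 - <<'E'
from h import *
im=ctrl.camera("scene"); p=ctrl.camera_params("scene"); np.set_printoptions(precision=3,suppress=True)
im2=ctrl.camera("side"); cv2.imwrite("pics/f.png",np.hstack([cv2.resize(im[120:300,140:420],None,fx=1.4,fy=1.4),cv2.resize(im2[120:300,120:400],None,fx=1.4,fy=1.4)]))
print(rects(top(im,p,.006))[:,:]); print(ctrl.get_obs()['ee_pos'])
E
```

```text
[[  0.531  -0.343 119.578  69.363  24.563]
 [  0.54    0.204  12.095  69.843  23.677]
 [  0.54   -0.134   0.    209.    103.   ]
 [  0.712   0.072  86.309  69.211  61.421]
 [  0.709  -0.233 177.797  82.093  61.301]
 [  0.714  -0.122  87.357 190.198  82.358]]
[ 0.576 -0.001  0.004]
```

View pics/f.png

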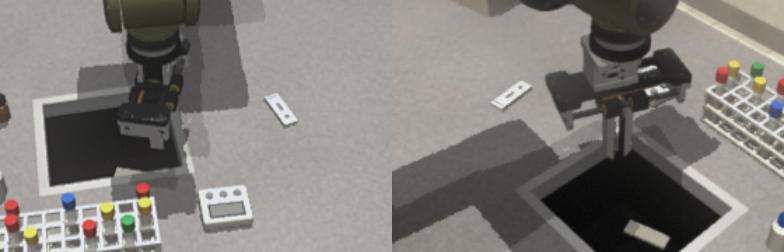

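>>> carry_out:
  deltas:
    - {"x":0,"y":0,"z":-0.8,"wx":0,"wy":0,"wz":-1,"jaw":32}
    - {"x":0,"y":0,"z":-0.8,"wx":0,"wy":0,"wz":-1,"jaw":32}
    - {"x":0,"y":0,"z":-0.8,"wx":0,"wy":0,"wz":-1,"jaw":32}
    - {"x":0,"y":0,"z":-0.2,"wx":0,"wy":0,"wz":-1,"jaw":32}
    - {"x":0,"y":0,"z":0,"wx":0,"wy":0,"wz":-0.67,"jaw":32}
    - {"x":1,"y":-0.15,"z":0,"wx":0,"wy":0,"wz":0,"jaw":32}
    - {"x":1,"y":-0.15,"z":0,"wx":0,"wy":0,"wz":0,"jaw":32}
    - {"x":1,"y":-0.15,"z":0,"wx":0,"wy":0,"wz":0,"jaw":32}
    - {"x":1,"y":-0.15,"z":0,"wx":0,"wy":0,"wz":0,"jaw":32}
    - {"x":1,"y":-0.15,"z":0,"wx":0,"wy":0,"wz":0,"jaw":32}
    - {"x":1,"y":-0.15,"z":0,"wx":0,"wy":0,"wz":0,"jaw":32}
    - {"x":1,"y":-0.15,"z":0,"wx":0,"wy":0,"wz":0,"jaw":32}

```text
time_s: 10.77
ee_pos: [0.5545, 0.1411, 0.0563]
eef_rot: [3.141, -0.0, 1.571]
force: [-0.1, 0.3, 0.0]
grip_width: 0.0303
```

>>> carry_out:
  deltas:
    - {"x":1,"y":-0.15,"z":0,"wx":0,"wy":0,"wz":0,"jaw":32}
    - {"x":1,"y":-0.15,"z":0,"wx":0,"wy":0,"wz":0,"jaw":32}
    - {"x":1,"y":-0.15,"z":0,"wx":0,"wy":0,"wz":0,"jaw":32}
    - {"x":1,"y":-0.15,"z":0,"wx":0,"wy":0,"wz":0,"jaw":32}
    - {"x":1,"y":-0.15,"z":0,"wx":0,"wy":0,"wz":0,"jaw":32}
    - {"x":0.3,"y":0,"z":0,"wx":0,"wy":0,"wz":0,"jaw":32}
    - {"x":0,"y":0,"z":0,"wx":0,"wy":0,"wz":0,"jaw":32}
    - {"x":0,"y":0,"z":0,"wx":0,"wy":0,"wz":0,"jaw":32}

```text
time_s: 11.43
ee_pos: [0.5398, 0.2455, 0.0561]
eef_rot: [-3.142, 0.0, 1.571]
force: [1.1, -0.4, -0.5]
grip_width: 0.0304
```

Down 52 mm, then push −y.

>>> carry_out:
  deltas:
    - {"x":0,"y":0,"z":0.9,"wx":0,"wy":0,"wz":0,"jaw":32}
    - {"x":0,"y":0,"z":0.9,"wx":0,"wy":0,"wz":0,"jaw":32}
    - {"x":0,"y":0,"z":0.5,"wx":0,"wy":0,"wz":0,"jaw":32}
    - {"x":0,"y":0,"z":0.3,"wx":0,"wy":0,"wz":0,"jaw":32}
    - {"x":0,"y":0,"z":0,"wx":0,"wy":0,"wz":0,"jaw":32}
    - {"x":-0.4,"y":0,"z":0,"wx":0,"wy":0,"wz":0,"jaw":32}
    - {"x":-0.4,"y":0,"z":0,"wx":0,"wy":0,"wz":0,"jaw":32}
    - {"x":-0.4,"y":0,"z":0,"wx":0,"wy":0,"wz":0,"jaw":32}
    - {"x":-0.4,"y":0,"z":0,"wx":0,"wy":0,"wz":0,"jaw":32}
    - {"x":-0.4,"y":0,"z":0,"wx":0,"wy":0,"wz":0,"jaw":32}
    - {"x":-0.4,"y":0,"z":0,"wx":0,"wy":0,"wz":0,"jaw":32}
    - {"x":-0.4,"y":0,"z":0,"wx":0,"wy":0,"wz":0,"jaw":32}

```text
time_s: 12.43
ee_pos: [0.5398, 0.1888, 0.0044]
eef_rot: [3.141, -0.0, 1.571]
force: [-0.1, -0.3, 0.2]
grip_width: 0.0299
```

>>> carry_out:
  deltas:
    - {"x":-0.4,"y":0,"z":0,"wx":0,"wy":0,"wz":0,"jaw":32}
    - {"x":-0.4,"y":0,"z":0,"wx":0,"wy":0,"wz":0,"jaw":32}
    - {"x":-0.4,"y":0,"z":0,"wx":0,"wy":0,"wz":0,"jaw":32}
    - {"x":-0.4,"y":0,"z":0,"wx":0,"wy":0,"wz":0,"jaw":32}
    - {"x":-0.4,"y":0,"z":0,"wx":0,"wy":0,"wz":0,"jaw":32}
    - {"x":-0.4,"y":0,"z":0,"wx":0,"wy":0,"wz":0,"jaw":32}

```text
time_s: 12.93
ee_pos: [0.5397, 0.141, 0.0042]
eef_rot: [-3.142, 0.0, 1.571]
force: [0.0, 1.2, 0.4]
grip_width: 0.0298
```

```bash
python3 - <<'E'
from h import *
im=ctrl.camera("scene"); p=ctrl.camera_params("scene"); np.set_printoptions(precision=3,suppress=True)
im2=ctrl.camera("side"); cv2.imwrite("pics/g.png",np.hstack([cv2.resize(im[120:300,140:420],None,fx=1.4,fy=1.4),cv2.resize(im2[120:300,120:400],None,fx=1.4,fy=1.4)]))
print(rects(top(im,p,.006))[:,:]); print(ctrl.get_obs()['ee_pos'])
E
```

```text
[[  0.531  -0.343 119.358  69.781  24.894]
 [  0.54   -0.072  90.    228.    210.   ]
 [  0.712   0.072  86.1    69.475  62.015]
 [  0.709  -0.233 177.51   82.748  61.681]
 [  0.734  -0.123  87.337 190.678 122.124]]
[0.54  0.141 0.004]
```

View pics/g.png

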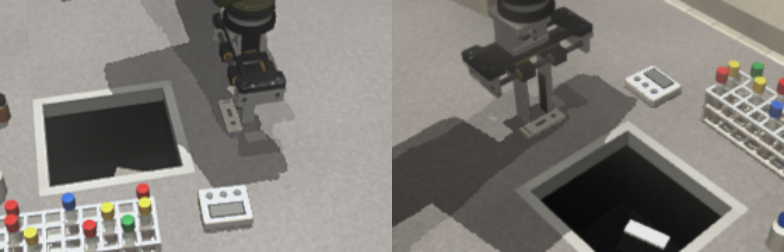

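>>> carry_out:
  deltas:
    - {"x":-0.4,"y":0,"z":0,"wx":0,"wy":0,"wz":0,"jaw":32}
    - {"x":-0.4,"y":0,"z":0,"wx":0,"wy":0,"wz":0,"jaw":32}
    - {"x":-0.4,"y":0,"z":0,"wx":0,"wy":0,"wz":0,"jaw":32}
    - {"x":-0.4,"y":0,"z":0,"wx":0,"wy":0,"wz":0,"jaw":32}
    - {"x":-0.4,"y":0,"z":0,"wx":0,"wy":0,"wz":0,"jaw":32}
    - {"x":-0.4,"y":0,"z":0,"wx":0,"wy":0,"wz":0,"jaw":32}
    - {"x":-0.4,"y":0,"z":0,"wx":0,"wy":0,"wz":0,"jaw":32}
    - {"x":-0.4,"y":0,"z":0,"wx":0,"wy":0,"wz":0,"jaw":32}
    - {"x":-0.4,"y":0,"z":0,"wx":0,"wy":0,"wz":0,"jaw":32}

```text
time_s: 13.78
ee_pos: [0.5397, 0.0689, 0.0042]
eef_rot: [-3.142, 0.0, 1.571]
force: [-0.1, -0.1, 0.1]
grip_width: 0.0303
```

>>> carry_out:
  deltas:
    - {"x":-0.4,"y":0,"z":0,"wx":0,"wy":0,"wz":0,"jaw":32}
    - {"x":-0.4,"y":0,"z":0,"wx":0,"wy":0,"wz":0,"jaw":32}
    - {"x":-0.4,"y":0,"z":0,"wx":0,"wy":0,"wz":0,"jaw":32}
    - {"x":-0.4,"y":0,"z":0,"wx":0,"wy":0,"wz":0,"jaw":32}
    - {"x":-0.4,"y":0,"z":0,"wx":0,"wy":0,"wz":0,"jaw":32}
    - {"x":-0.4,"y":0,"z":0,"wx":0,"wy":0,"wz":0,"jaw":32}
    - {"x":-0.4,"y":0,"z":0,"wx":0,"wy":0,"wz":0,"jaw":32}
    - {"x":-0.4,"y":0,"z":0,"wx":0,"wy":0,"wz":0,"jaw":32}
    - {"x":-0.4,"y":0,"z":0,"wx":0,"wy":0,"wz":0,"jaw":32}

```text
time_s: 14.53
ee_pos: [0.5397, -0.0031, 0.0042]
eef_rot: [-3.142, 0.0, 1.571]
force: [0.1, 0.2, -0.0]
grip_width: 0.0302
```

```bash
python3 - <<'E'
from h import *
im=ctrl.camera("scene"); p=ctrl.camera_params("scene"); np.set_printoptions(precision=3,suppress=True)
im2=ctrl.camera("side"); cv2.imwrite("pics/i.png",np.hstack([cv2.resize(im[120:300,140:420],None,fx=1.4,fy=1.4),cv2.resize(im2[120:300,120:400],None,fx=1.4,fy=1.4)]))
print(ctrl.get_obs()['ee_pos'])
E
```

```text
[ 0.54  -0.003  0.004]
```

View pics/i.png

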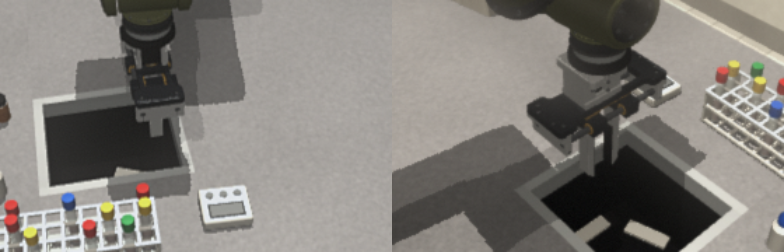

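>>> carry_out:
  deltas:
    - {"x":0,"y":0,"z":-1,"wx":0,"wy":0,"wz":0,"jaw":0}
    - {"x":0,"y":0,"z":-1,"wx":0,"wy":0,"wz":0,"jaw":0}
    - {"x":0,"y":0,"z":-1,"wx":0,"wy":0,"wz":0,"jaw":0}
    - {"x":-1,"y":-0.19,"z":-1,"wx":0,"wy":0,"wz":0,"jaw":0}
    - {"x":-1,"y":-0.19,"z":-1,"wx":0,"wy":0,"wz":0,"jaw":0}
    - {"x":-1,"y":-0.19,"z":0,"wx":0,"wy":0,"wz":0,"jaw":0}
    - {"x":-1,"y":-0.19,"z":0,"wx":0,"wy":0,"wz":0,"jaw":0}
    - {"x":-1,"y":-0.19,"z":0,"wx":0,"wy":0,"wz":0,"jaw":0}
    - {"x":-1,"y":-0.19,"z":0,"wx":0,"wy":0,"wz":0,"jaw":0}
    - {"x":-1,"y":-0.19,"z":0,"wx":0,"wy":0,"wz":0,"jaw":0}
    - {"x":-1,"y":-0.19,"z":0,"wx":0,"wy":0,"wz":0,"jaw":0}
    - {"x":-1,"y":-0.19,"z":0,"wx":0,"wy":0,"wz":0,"jaw":0}

```text
time_s: 15.63
ee_pos: [0.5053, -0.183, 0.1043]
eef_rot: [3.142, -0.0, 1.571]
force: [1.1, -0.8, -0.1]
grip_width: 0.0005
```

>>> carry_out:
  deltas:
    - {"x":-1,"y":-0.19,"z":0,"wx":0,"wy":0,"wz":0,"jaw":0}
    - {"x":-1,"y":-0.19,"z":0,"wx":0,"wy":0,"wz":0,"jaw":0}
    - {"x":-1,"y":-0.19,"z":0,"wx":0,"wy":0,"wz":0,"jaw":0}
    - {"x":-1,"y":-0.19,"z":0,"wx":0,"wy":0,"wz":0,"jaw":0}
    - {"x":-1,"y":-0.19,"z":0,"wx":0,"wy":0,"wz":0,"jaw":0}
    - {"x":-1,"y":-0.19,"z":0,"wx":0,"wy":0,"wz":0,"jaw":0}
    - {"x":-1,"y":-0.19,"z":0,"wx":0,"wy":0,"wz":0,"jaw":0}
    - {"x":0,"y":0,"z":0,"wx":0,"wy":0,"wz":0,"jaw":0}
    - {"x":0,"y":0,"z":0,"wx":0,"wy":0,"wz":0,"jaw":0}

```text
time_s: 16.38
ee_pos: [0.4787, -0.3225, 0.104]
eef_rot: [-3.141, -0.0, 1.57]
force: [-0.2, 0.0, 1.0]
grip_width: 0.0004
```

```bash
python3 - <<'E'
from h import *
n="wrist"; p=ctrl.camera_params(n); im=ctrl.camera(n); cv2.imwrite("pics/j.png",im)
t=top(im,p,.006,True);np.set_printoptions(precision=3,suppress=True); print(rects(t));print(ctrl.get_obs()['ee_pos'])
for l in ["dropper","vial"]: print(l,[(to_w(p,d['position'][::-1],0,True)[0,:2],round(d['conf'],2)) for d in ctrl.mark_of(n,l)])
E
```

```text
[[  0.578  -0.153   0.    112.     72.   ]
 [  0.771  -0.164  86.634 174.228  59.779]]
[ 0.479 -0.322  0.104]
dropper [(array([ 0.619, -0.248]), 0.65), (array([ 0.462, -0.236]), 0.63)]
vial [(array([ 0.461, -0.238]), 0.73)]
```

View pics/j.png

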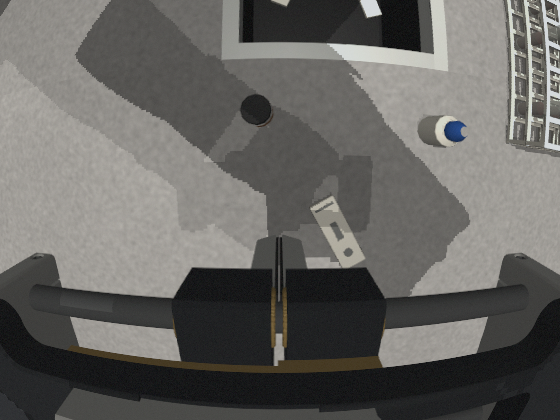

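>>> carry_out:
  deltas:
    - {"x":0,"y":0,"z":1,"wx":0,"wy":0,"wz":0,"jaw":0}
    - {"x":0,"y":0,"z":1,"wx":0,"wy":0,"wz":0,"jaw":0}
    - {"x":0,"y":0,"z":1,"wx":0,"wy":0,"wz":0,"jaw":0}
    - {"x":0,"y":0,"z":1,"wx":0,"wy":0,"wz":0,"jaw":0}
    - {"x":0,"y":0,"z":0.7,"wx":0,"wy":0,"wz":0,"jaw":0}
    - {"x":0,"y":0,"z":0.3,"wx":0,"wy":0,"wz":0,"jaw":0}
    - {"x":0,"y":0,"z":0,"wx":0,"wy":0,"wz":0,"jaw":0}
    - {"x":0,"y":0.3,"z":0,"wx":0,"wy":0,"wz":0,"jaw":0}
    - {"x":0,"y":0.3,"z":0,"wx":0,"wy":0,"wz":0,"jaw":0}
    - {"x":0,"y":0.3,"z":0,"wx":0,"wy":0,"wz":0,"jaw":0}
    - {"x":0,"y":0.3,"z":0,"wx":0,"wy":0,"wz":0,"jaw":0}

```text
time_s: 17.45
ee_pos: [0.5041, -0.3224, 0.0051]
eef_rot: [3.14, 0.001, 1.571]
force: [-0.6, 0.3, 0.3]
grip_width: -0.0003
```

>>> carry_out:
  deltas:
    - {"x":0,"y":0.25,"z":0,"wx":0,"wy":0,"wz":0,"jaw":0}
    - {"x":0,"y":0.25,"z":0,"wx":0,"wy":0,"wz":0,"jaw":0}
    - {"x":0,"y":0,"z":0,"wx":0,"wy":0,"wz":0,"jaw":0}

```text
time_s: 17.7
ee_pos: [0.5139, -0.3222, 0.0045]
eef_rot: [3.141, 0.0, 1.571]
force: [-0.3, 0.0, 0.3]
grip_width: 0.0005
```

```bash
python3 - <<'E'
from h import *
im=ctrl.camera("scene"); p=ctrl.camera_params("scene"); np.set_printoptions(precision=3,suppress=True)
t=top(im,p,.006); cv2.imwrite("pics/k.png",cv2.resize(t[200:450,550:],None,fx=2,fy=2)); print(ctrl.get_obs()['ee_pos']); print(rects(t))
E
```

```text
[ 0.513 -0.322  0.004]
[[  0.555  -0.072  90.    228.    179.   ]
 [  0.712   0.072  86.186  69.446  61.929]
 [  0.709  -0.235   0.     83.     61.   ]
 [  0.734  -0.123  87.363 190.581 122.029]]
```

View pics/k.png

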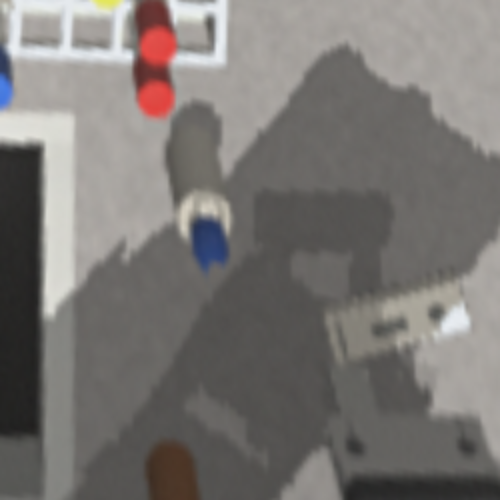

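>>> carry_out:
  deltas:
    - {"x":0,"y":0.25,"z":0,"wx":0,"wy":0,"wz":0,"jaw":0}
    - {"x":0,"y":0.2,"z":0,"wx":0,"wy":0,"wz":0,"jaw":0}
    - {"x":0,"y":0,"z":0,"wx":0,"wy":0,"wz":0,"jaw":0}
    - {"x":0,"y":-0.5,"z":0,"wx":0,"wy":0,"wz":0,"jaw":0}
    - {"x":0,"y":-0.5,"z":0,"wx":0,"wy":0,"wz":0,"jaw":0}
    - {"x":-0.5,"y":-0.5,"z":-0.9,"wx":0,"wy":0,"wz":0,"jaw":13}
    - {"x":-1,"y":0,"z":-0.9,"wx":0,"wy":0,"wz":0,"jaw":13}
    - {"x":-1,"y":0,"z":-0.5,"wx":0,"wy":0,"wz":0,"jaw":13}
    - {"x":-1,"y":0,"z":0,"wx":0,"wy":0,"wz":0,"jaw":13}
    - {"x":-1,"y":0,"z":0,"wx":0,"wy":0,"wz":0,"jaw":13}
    - {"x":0,"y":0,"z":0,"wx":0,"wy":0,"wz":0,"jaw":13}

```text
time_s: 18.67
ee_pos: [0.4914, -0.4151, 0.0504]
eef_rot: [3.141, 0.001, 1.569]
force: [-0.3, 0.1, -0.0]
grip_width: 0.0123
```

```bash
python3 - <<'E'
from h import *
im=ctrl.camera("scene"); p=ctrl.camera_params("scene"); np.set_printoptions(precision=3,suppress=True)
t=top(im,p,.006); im2=ctrl.camera("side");p2=ctrl.camera_params("side"); t2=top(im2,p2,.006)
cv2.imwrite("pics/l.png",cv2.resize(np.hstack([t[200:450,550:],t2[200:450,550:]]),None,fx=1.5,fy=1.5)); print(ctrl.get_obs()['ee_pos']); print(rects(t));print(rects(t2))
E
```

```text
[ 0.492 -0.412  0.05 ]
[[  0.541  -0.072  90.    227.    206.   ]
 [  0.712   0.072  86.309  69.211  61.356]
 [  0.709  -0.233 177.709  81.815  61.231]
 [  0.714  -0.122  87.537 190.018  82.365]]
[[  0.369  -0.199 138.18  413.491 159.011]
 [  0.461  -0.081   0.     45.     19.   ]
 [  0.507  -0.13  109.026  55.451  20.863]
 [  0.365   0.201 105.041 436.933 252.933]
 [  0.543  -0.342  94.086  46.168  23.369]
 [  0.604  -0.254 124.229 219.631 121.946]]
```

View pics/l.png

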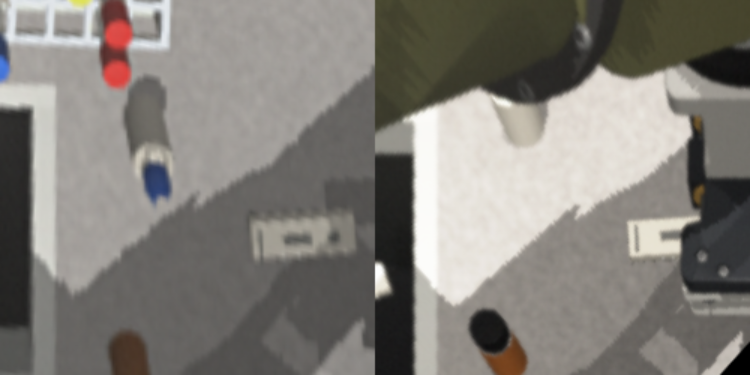

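>>> carry_out:
  deltas:
    - {"x":0,"y":0.9,"z":0,"wx":0,"wy":0,"wz":0,"jaw":13}
    - {"x":0,"y":0.9,"z":0,"wx":0,"wy":0,"wz":0,"jaw":13}
    - {"x":0,"y":0.8,"z":0,"wx":0,"wy":0,"wz":0,"jaw":13}
    - {"x":0,"y":0,"z":0.9,"wx":0,"wy":0,"wz":0,"jaw":13}
    - {"x":0,"y":0,"z":0.9,"wx":0,"wy":0,"wz":0,"jaw":13}
    - {"x":0,"y":0,"z":0.5,"wx":0,"wy":0,"wz":0,"jaw":13}
    - {"x":0,"y":0,"z":0,"wx":0,"wy":0,"wz":0,"jaw":13}
    - {"x":0,"y":0,"z":0,"wx":0,"wy":0,"wz":0,"jaw":13}

```text
time_s: 19.43
ee_pos: [0.5439, -0.4117, 0.0043]
eef_rot: [-3.141, -0.001, 1.571]
force: [-0.2, -0.8, 1.0]
grip_width: 0.0123
```

```bash
python3 - <<'E'
from h import *
im=ctrl.camera("scene"); p=ctrl.camera_params("scene")
t=top(im,p,.006); cv2.imwrite("pics/m.png",cv2.resize(t[200:450,550:],None,fx=2,fy=2)); o=ctrl.get_obs();print(o['ee_pos'],o['force'])
E
```

```text
[ 0.54421117 -0.41211164  0.00511405] [ 0.20847135 -0.89969265  0.16120987]
```

View pics/m.png

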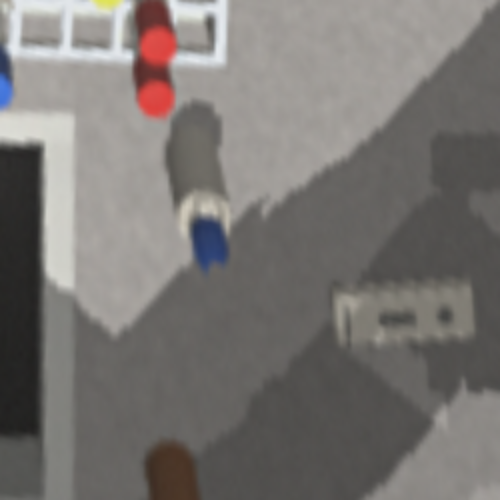

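>>> carry_out:
  deltas:
    - {"x":0.3,"y":0,"z":0,"wx":0,"wy":0,"wz":0,"jaw":13}
    - {"x":0.4,"y":0,"z":0,"wx":0,"wy":0,"wz":0,"jaw":13}
    - {"x":0.4,"y":0,"z":0,"wx":0,"wy":0,"wz":0,"jaw":13}
    - {"x":0.4,"y":0,"z":0,"wx":0,"wy":0,"wz":0,"jaw":13}
    - {"x":0.4,"y":0,"z":0,"wx":0,"wy":0,"wz":0,"jaw":13}
    - {"x":0.4,"y":0,"z":0,"wx":0,"wy":0,"wz":0,"jaw":13}
    - {"x":0.4,"y":0,"z":0,"wx":0,"wy":0,"wz":0,"jaw":13}

```text
time_s: 20.07
ee_pos: [0.544, -0.3573, 0.0044]
eef_rot: [3.142, 0.0, 1.571]
force: [-0.8, -1.2, -0.4]
grip_width: 0.0121
```

```bash
python3 - <<'E'
from h import *
im=ctrl.camera("scene"); p=ctrl.camera_params("scene")
t=top(im,p,.006); cv2.imwrite("pics/n.png",cv2.resize(t[200:450,550:],None,fx=2,fy=2)); o=ctrl.get_obs();print(o['ee_pos'],o['force'])
E
```

```text
[ 0.54409256 -0.35601641  0.00423455] [0.63627449 1.59839071 0.39077466]
```

View pics/n.png

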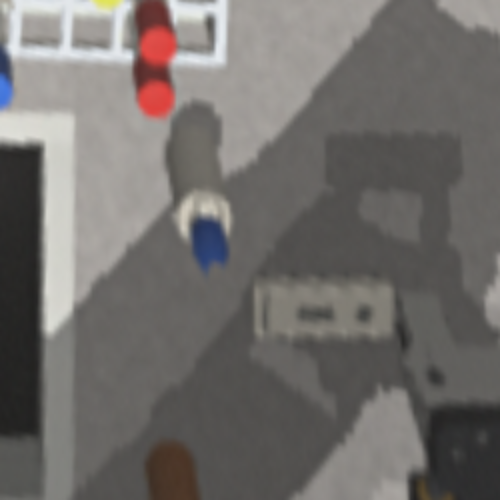

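>>> carry_out:
  deltas:
    - {"x":0.4,"y":0,"z":0,"wx":0,"wy":0,"wz":0,"jaw":13}
    - {"x":0.4,"y":0,"z":0,"wx":0,"wy":0,"wz":0,"jaw":13}
    - {"x":0.4,"y":0,"z":0,"wx":0,"wy":0,"wz":0,"jaw":13}
    - {"x":0.4,"y":0,"z":0,"wx":0,"wy":0,"wz":0,"jaw":13}
    - {"x":0.4,"y":0,"z":0,"wx":0,"wy":0,"wz":0,"jaw":13}
    - {"x":0.4,"y":0,"z":0,"wx":0,"wy":0,"wz":0,"jaw":13}
    - {"x":0.4,"y":0,"z":0,"wx":0,"wy":0,"wz":0,"jaw":13}
    - {"x":0.4,"y":0,"z":0,"wx":0,"wy":0,"wz":0,"jaw":13}
    - {"x":0.4,"y":0,"z":0,"wx":0,"wy":0,"wz":0,"jaw":13}
    - {"x":0.4,"y":0,"z":0,"wx":0,"wy":0,"wz":0,"jaw":13}

```text
time_s: 20.95
ee_pos: [0.5439, -0.2774, 0.0042]
eef_rot: [-3.142, -0.0, 1.571]
force: [0.0, -1.0, 0.2]
grip_width: 0.0123
```

```bash
python3 - <<'E'
from h import *
im=ctrl.camera("scene"); p=ctrl.camera_params("scene")
t=top(im,p,.006); cv2.imwrite("pics/o.png",cv2.resize(t[200:450,500:750],None,fx=2,fy=2)); o=ctrl.get_obs();print(o['ee_pos'],o['force'])
E
```

```text
[ 0.54398329 -0.27618255  0.00415051] [ 0.44405731  1.32976717 -0.86103808]
```

View pics/o.png

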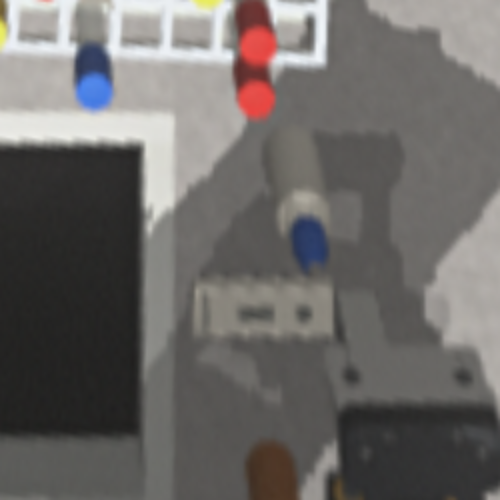

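>>> carry_out:
  deltas:
    - {"x":0.4,"y":0,"z":0,"wx":0,"wy":0,"wz":0,"jaw":13}
    - {"x":0.4,"y":0,"z":0,"wx":0,"wy":0,"wz":0,"jaw":13}
    - {"x":0.4,"y":0,"z":0,"wx":0,"wy":0,"wz":0,"jaw":13}
    - {"x":0.4,"y":0,"z":0,"wx":0,"wy":0,"wz":0,"jaw":13}
    - {"x":0.4,"y":0,"z":0,"wx":0,"wy":0,"wz":0,"jaw":13}
    - {"x":0.4,"y":0,"z":0,"wx":0,"wy":0,"wz":0,"jaw":13}
    - {"x":0.4,"y":0,"z":0,"wx":0,"wy":0,"wz":0,"jaw":13}
    - {"x":0.4,"y":0,"z":0,"wx":0,"wy":0,"wz":0,"jaw":13}

```text
time_s: 21.67
ee_pos: [0.5439, -0.2134, 0.0042]
eef_rot: [3.142, 0.0, 1.571]
force: [0.5, -0.5, 0.2]
grip_width: 0.0124
```

>>> carry_out:
  deltas:
    - {"x":0.4,"y":0,"z":0,"wx":0,"wy":0,"wz":0,"jaw":13}
    - {"x":0.4,"y":0,"z":0,"wx":0,"wy":0,"wz":0,"jaw":13}
    - {"x":0.4,"y":0,"z":0,"wx":0,"wy":0,"wz":0,"jaw":13}
    - {"x":0.4,"y":0,"z":0,"wx":0,"wy":0,"wz":0,"jaw":13}
    - {"x":0.4,"y":0,"z":0,"wx":0,"wy":0,"wz":0,"jaw":13}
    - {"x":0.4,"y":0,"z":0,"wx":0,"wy":0,"wz":0,"jaw":13}
    - {"x":0.4,"y":0,"z":0,"wx":0,"wy":0,"wz":0,"jaw":13}
    - {"x":0.4,"y":0,"z":0,"wx":0,"wy":0,"wz":0,"jaw":13}

```text
time_s: 22.33
ee_pos: [0.5439, -0.1494, 0.0043]
eef_rot: [3.142, -0.0, 1.571]
force: [-0.3, -0.2, -0.1]
grip_width: 0.0119
```

>>> carry_out:
  deltas:
    - {"x":0,"y":0,"z":0,"wx":0,"wy":0,"wz":0,"jaw":13}
    - {"x":0,"y":0,"z":-1,"wx":0,"wy":0,"wz":0,"jaw":13}
    - {"x":0,"y":0,"z":-1,"wx":0,"wy":0,"wz":0,"jaw":13}
    - {"x":0,"y":0,"z":-1,"wx":0,"wy":0,"wz":0,"jaw":13}
    - {"x":0,"y":0,"z":-1,"wx":0,"wy":0,"wz":0,"jaw":13}
    - {"x":0,"y":0,"z":-1,"wx":0,"wy":0,"wz":0,"jaw":13}
    - {"x":0,"y":0,"z":-1,"wx":0,"wy":0,"wz":0,"jaw":13}
    - {"x":0,"y":0,"z":-1,"wx":0,"wy":0,"wz":0,"jaw":13}
    - {"x":0,"y":0,"z":-1,"wx":0,"wy":0,"wz":0,"jaw":13}
    - {"x":0,"y":0,"z":0,"wx":0,"wy":0,"wz":0,"jaw":13}
    - {"x":0,"y":0,"z":0,"wx":0,"wy":0,"wz":0,"jaw":13}

```text
time_s: 23.25
ee_pos: [0.5442, -0.1505, 0.1648]
eef_rot: [3.14, 0.001, 1.571]
force: [0.1, -0.4, 0.1]
grip_width: 0.0123
```

```bash
python3 - <<'E'
from h import *
np.set_printoptions(precision=3,suppress=True)
for n in ["scene","side","wrist"]:
    f=n=="wrist"; p=ctrl.camera_params(n); cv2.imwrite(f"pics/z_{n}.png",ctrl.camera(n))
    for l in ["dropper","vial","timer","rack"]:
        print(n,l,[(to_w(p,d['position'][::-1],0,f)[0,:2],round(d['conf'],2)) for d in ctrl.mark_of(n,l)][:1])
E
python3 -c "
import cv2,numpy as np
cv2.imwrite('pics/z.png',cv2.resize(np.hstack([cv2.imread('pics/z_%s.png'%n)[100:400] for n in ('scene','side')]),(800,214)))"
```

```text
scene dropper [(array([ 0.617, -0.245]), 0.7)]
scene vial [(array([ 0.458, -0.228]), 0.6)]
scene timer [(array([0.721, 0.07 ]), 0.73)]
scene rack [(array([ 0.758, -0.146]), 0.68)]
side dropper [(array([ 0.617, -0.25 ]), 0.84)]
side vial [(array([ 0.468, -0.237]), 0.67)]
side timer [(array([0.716, 0.068]), 0.49)]
side rack [(array([ 0.758, -0.144]), 0.82)]
wrist dropper []
wrist vial [(array([ 0.462, -0.235]), 0.5)]
wrist timer [(array([0.72, 0.07]), 0.77)]
wrist rack [(array([ 0.753, -0.145]), 0.89)]
```

View pics/z_scene.png

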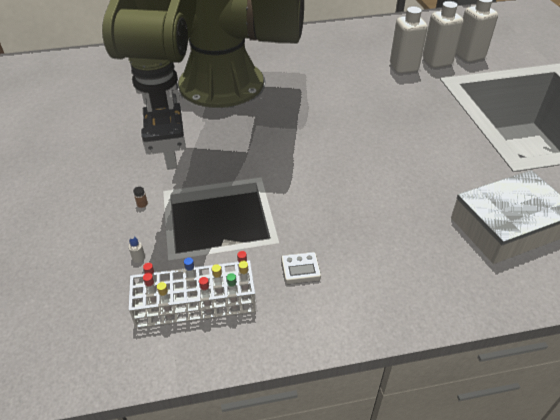

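View pics/z_wrist.png

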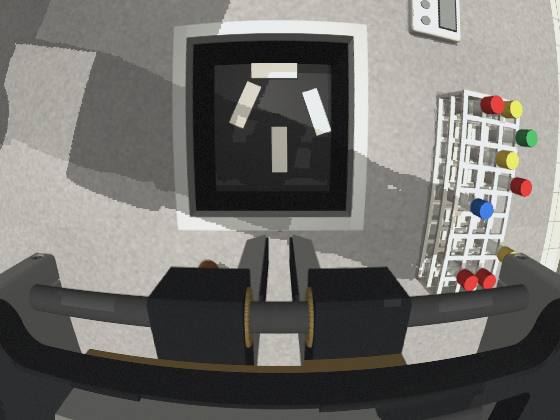

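View pics/z_side.png

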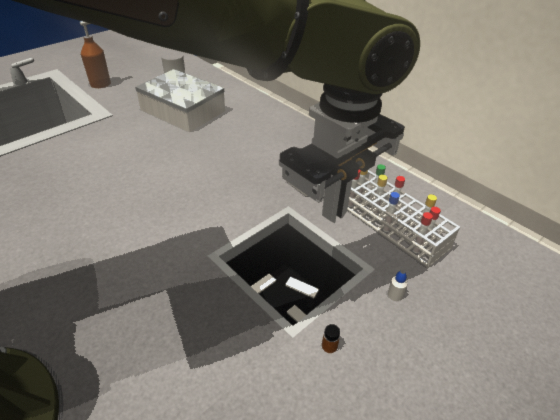

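The wrist picture shows all four cassettes on the bin floor, at about (274,71), (245,105), (316,110) and (279,150). The counter is clear and the four bystanders look unmoved, so I'm handing in.

```bash
python3 -c "
from station import ctrl
print(ctrl.hand_in())"
```

```text
the job is handed in; nothing more can be done
None
```

All four cassettes are in the waste bin, and I handed the job in at about 24 s of the 67 s allowed.

- **Left side:** I pushed two cassettes in end-on along their own length, and the third broadside with both fingers.
- **Right side:** The fourth was first turned with a nudge from the closed fingers, then pushed end-on between the vial and the dropper. No cassette was pinched, pressed down on or lifted. The fingertips stayed about 4 mm above the counter during the pushes.

**Last checks:**
- The final wrist picture shows all four cassettes flat on the bin floor, and the scene and side pictures show none left on the counter.
- The dropper, vial, timer and rack stand upright. Their measured positions match the first readings to within a few mm. The one outlier is the vial in the scene view, 11 mm off in y. The wrist and side views put it within about 6 mm of its first readings, so I take that as detector noise.
- The network missed the dropper in the last wrist picture, but it shows in both other views.
- Force readings at the end of each move call stayed at or below about 2 N.

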